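# Refit the flow-meter spacer and zero the pint counter

### The job

A new cask is on, so get its flow meter ready: take the long two-hole spacer plate out of the rack, lay it flat on the rubber bar mat and let go so you can take it another way, then thread it over the meter's two studs until it lies flush on its seat and let go. Only then turn the counter's reset knob anticlockwise all the way back to its zero stop and let go of it. Leave the other two plates and everything else on the table where they are.

Things in the scene. Friction and masses are not known exactly. Their poses are not given: they have to be found in the camera images.
- plate: the spacer plate: longest of three steel plates in the rack, 120 x 52 x 8 mm, about 150 g, two 13 mm through holes on its long midline 42 mm either side of its centre; same both faces and ways round. Origin at its centre; x along its length, y its flat normal, z across its 52 mm width. It starts on a long edge in the rack: z up, top edge 58 mm above the table
- rack: fixed grey plastic rack, base 150 x 160 x 6 mm, origin at the centre of its underside; three slots run along its x at y = -50, 0 and +50 mm, 12 mm wide between low ribs whose tops are 22 mm above the table. One plate stands in each slot, in any order; all reach 50 to 58 mm above the table
- mat: fixed flat black rubber bar mat, 280 mm (its x) by 170 mm (its y), 4 mm thick; origin at the centre of its underside
- meter: fixed beer flow meter: steel base plate 250 (x) x 150 (y) x 12 mm, origin at the centre of its underside, z up. At x = -60 mm the seat block with two studs, brass pipe stubs at its y ends (z = 27 mm). At x = +60 mm the counter head, a round dark housing 100 mm across, top at z = 50 mm, with a white dial, ticks, a small stop pin and the black reset knob
- seat (a point): middle of the top of the aluminium seat block (36 mm wide in x, 130 mm long in y), 40 mm above the table, midway between two upright studs at y = +42 and -42 mm; axes as the meter's. Studs are 10 mm thick, straight for 19 mm, then taper to a tip 26 mm above the seat
- counter (a joint): angle of the reset knob in rad: 0 at its hard zero stop, growing clockwise seen from above up to 4.8; turning it anticlockwise brings it back to 0. Light friction (0.06 N m), stays where left. At 0 the pointer nose points along the meter's -x (from the knob axis towards the studs), beside the stop pin
- knob_grip (a point): point on the knob's vertical axis 83 mm above the table: where to grip. The knob is a black 48 mm disc with an upright bar 44 mm long, 12 mm thick, 59 to 92 mm above the table, and a thin pointer nose low at one end. The point turns with the knob: bar along its x, nose along its -x
- glass_a: a straight pint glass, 84 mm across, 150 mm tall, upright; origin at the middle of its underside; to be left alone
- glass_b: a second pint glass, 84 mm across, 150 mm tall, upright; origin at the middle of its underside; to be left alone
- mallet: a wooden-handled mallet 280 mm long lying on the table, handle along its -x; origin at the middle of its underside, long axis x; to be left alone
- cleaner: a white plastic bottle, 70 mm across, 190 mm tall, upright; origin at the middle of its underside; to be left alone
- shive: a round wooden cask bung, 54 mm across, 25 mm high, standing near the mat's edge away from the robot; origin at the middle of its underside; to be left alone
- tub: a round grey tub, 80 mm across, 50 mm high; origin at the middle of its underside; to be left alone
- brush: a cleaning brush 200 mm long lying on the table; origin at the middle of its underside, long axis x; to be left alone
- spare_square: plain square-cornered steel plate without holes, 64 x 52 x 8 mm, standing on edge in a rack slot, 64 mm side level; origin at its centre, y is its flat normal
- spare_tab: steel plate with one large hole in its middle, 86 x 44 x 8 mm, standing on edge in a rack slot; origin at its centre, y is its flat normal
Not all that is in view belongs to the job. What is shaped like the plate but pink or red is not meant.

How it is judged:
By the outcome, as a careful person would: the job done as asked, in the order asked, and still so for the second after the job is handed in, with the robot touching nothing.
It also fails if it takes over 72 s, if anything falls off the work surface, if the arm or the gripper's body presses on something with over 40 N, if the wrist force passes 120 N, or if a joint passes its speed limit or range.

### The arm

A 7-joint arm with a two-finger parallel gripper is mounted at the origin on the work surface. World frame = base frame: x ahead of the robot, y to its left, z up, the work surface at z = 0. Lengths are in m, angles in rad, forces in N, time in s.
With the tool pointing down it reaches from about 0.4 to 0.875 m from the base axis. Payload 19.3 kg.
Tool frame: the origin (TCP) lies at the very end of the fingers, on their centre line; the grasp point (between the pads) lies 19 mm behind it; z points along the fingers, y is the direction in which the jaws open and shut (so a half turn about z gives the same grasp; the last joint's range is limited). The gripper opens to 85 mm and grips with 20 to 120 N. Pads are 22 mm wide; open, the fingers measure 114 mm over their backs; the gripper's body (76 mm by 85 mm) begins 54 mm behind the grasp point. The pads swing forward as they close: fully open they stand 13 mm farther back than shut.
Start: joints at [-1.406, 0.521, -0.036, 1.599, 0.021, 1.021, -0.113], TCP at [0.145, 0.608, 0.231] pointing down, gripper open.
Joint ranges: [-2.91, 2.91], [-0.3, 2.13], [-1.5, 1.42], [0.17, 2.43], [-1.26, 4.41], [0.16, 1.93], [-2.52, 2.52]. Speed limits (rad/s): [1.89, 1.89, 2.39, 2.39, 3.01, 3.01, 3.01].

### API

Orientations are given as [roll, pitch, yaw] about the fixed x, y, z axes, in that order (R = Rz(yaw) Ry(pitch) Rx(roll)).
In Python, from workcell import bot, grab_frame, calibration, workorder gives the robot as it stands.
- The arm moves only by the tool move_arm, never from a script. Its arguments are lists of equal length, an entry for each row: "jaw": the closure in counts, from 0 (fully open) to 255 (shut); "dp": the shift along the tool's x, y, z in units of 800 mm (1.0 is 800 mm), a list of three; "rotation": the turn, a rotation vector about the tool's x, y, z in units of pi rad (1.0 is pi rad), a list of three. In form: {"jaw": [jaw, ...], "dp": [[dx, dy, dz], ...], "rotation": [[rx, ry, rz], ...]}. A call has 1 to 10 rows; each row shifts and turns the commanded pose from where the row before left it, along the tool's axes as they then stand; what a row does not reach is not made up. A row lasts 1/8 s, in which the tool goes at most 62.5 mm and 10.7 degrees, less where a joint would pass 70% of its speed; a pose out of reach is approached as far as the arm can. A call with a number of a shift or a turn outside -1 to 1 is refused whole. A call with a gripper value outside its range is refused whole. The fingers move at their own pace and stop on an object; "squeeze" is the grip in N (left out, the last holds). Time passes only in rows, so rows that do not move let the fingers close. It gives the time, the measured TCP pose, the force and the opening at its end, in the units of the state.
- bot.observe(): the state, without advancing time (a new reading comes with each control period).
- grab_frame(name): name is "side" or "top"; returns the picture (480x640x3 uint8, blue, green, red); there is no depth.
- calibration(name): a dict with "camera_matrix" (3x3 intrinsics, pixels), "T" (4x4, takes a point from camera to world coordinates). Camera axes: x right, y down, z forward; pixel columns grow to the right and rows downward; lengths in m; the calibration is good to about 2 mm. A picture is of the moment at which its call begins. calibration takes no time and is no camera call.
- workorder.job_done(): hands the job in, once; it reports no verdict.
The state is a dict: "clock": time; "qpos": joint angles; "qd": joint speeds; "joint_efforts": joint torques, N m; "position": TCP position; "tool_rot": TCP orientation; "force": force on the tool from outside, world axes, zero at the start; "moment": the same for the moment, N m; "grip_width": finger opening in m.
Only numpy, scipy, OpenCV 4.12 (cv2) and the standard library are available. Lean on these libraries where they do the work, as an engineer would, in place of code of your own. Each camera call takes 0.05 s, during which the arm holds its last target. There are 200 camera calls.

## Working session

There is one attempt and no reset: what is moved stays moved. The work goes in short steps, Python scripts to look and compute and a tool call to move; the robot and the scene stay as the last step left them, time stands still between calls to the robot, and variables do not carry over. Pictures are saved under pics/ and viewed, about 8 in all and at most 12, crops included, and the job is handed in when it is done.

Besides the shell and the picture viewer there is one more tool, called after ">>>" as name(argument=value, ...), one argument or row to a line, values as JSON. move_arm: Moves the arm, as the interface text tells. Shifts and turns lie within -1 to 1; 1 stands for 800 mm of shift or pi rad of turn. Its arguments: {"type":"object","properties":{"jaw":{"type":"array","items":{"type":"number"}},"dp":{"type":"array","items":{"type":"array","items":{"type":"number","minimum":-1,"maximum":1}}},"rotation":{"type":"array","items":{"type":"array","items":{"type":"number","minimum":-1,"maximum":1}}},"squeeze":{"type":"number"}},"required":["jaw","dp","rotation"]}

```bash
ls; mkdir -p pics
python3 - <<'E'
from workcell import bot, grab_frame, calibration
import cv2
for n in("top","side"):
    im=grab_frame(n); cv2.imwrite(f"pics/{n}0.png",im); c=calibration(n); print(n,c["camera_matrix"],c["T"])
print(bot.observe())
E
```

```text
pics
top [[589.74805821   0.         322.4189278 ]
 [  0.         589.74805821 244.88357233]
 [  0.           0.           1.        ]] [[ 0.01948179 -0.99510171  0.09691774  0.41659428]
 [-0.99971973 -0.02069239 -0.01150144 -0.07216183]
 [ 0.01345056 -0.09666651 -0.99522594  1.555386  ]
 [ 0.          0.          0.          1.        ]]
side [[546.25637586   0.         321.02105704]
 [  0.         546.25637586 234.82902562]
 [  0.           0.           1.        ]] [[ 0.69032143 -0.39615454  0.60540722 -0.52664268]
 [-0.72340393 -0.39176844  0.56851055 -1.07156388]
 [ 0.01196141 -0.83040898 -0.5570259   1.0749954 ]
 [ 0.          0.          0.          1.        ]]
{'clock': 0.1, 'qpos': array([-1.40621628,  0.52196059, -0.03634182,  1.59991398,  0.02121805,
        1.02106414, -0.11281517]), 'qd': array([ 0.00051979, -0.00055304, -0.00032196, -0.00264784, -0.00058376,
        0.00289407, -0.00068826]), 'joint_efforts': array([ 3.15497869e-03, -9.28490710e+01,  1.98360197e+00, -3.70535731e+01,
        1.81411783e-02,  5.29303303e-03, -2.16707770e-05]), 'position': array([0.14535663, 0.60758177, 0.23079252]), 'tool_rot': array([-3.14063491e+00,  7.28034493e-05,  2.90680773e+00]), 'force': array([-0.07439948, -0.51275975, -0.24515981]), 'moment': array([ 0.02997111, -0.0045893 ,  0.01102281]), 'grip_width': 0.08529046748545203}
```

View pics/top0.png

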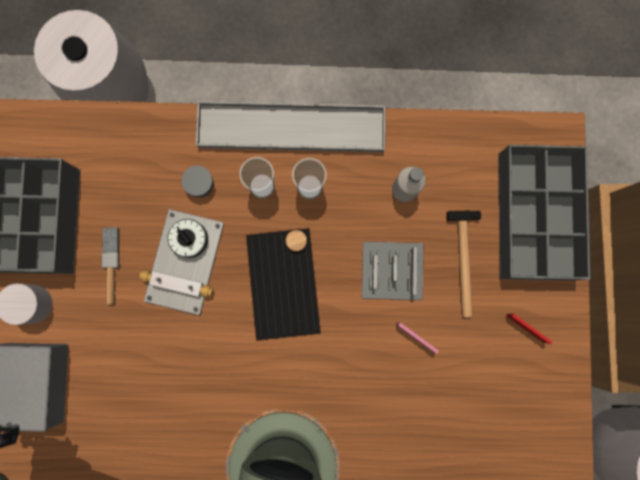

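View pics/side0.png

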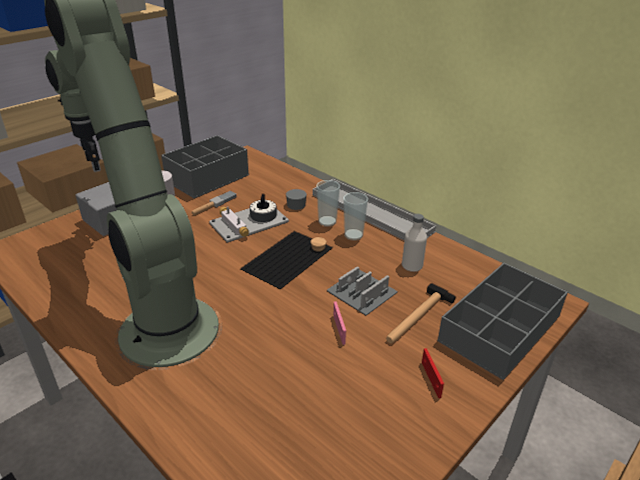

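The top view shows the rack at about (393,270) px, the mat at (283,285) and the meter at (184,262). In the rack the rightmost plate, at about (415,272), looks longest. I'll zoom in on the details.

```bash
cat > h.py <<'E'
import numpy as np, cv2
from workcell import bot, grab_frame, calibration
C={n:calibration(n) for n in("top","side")}
def ray(n,uv):
    K,T=C[n]["camera_matrix"],C[n]["T"]; d=T[:3,:3]@np.linalg.solve(K,[uv[0],uv[1],1.]); return T[:3,3],d
def on(n,uv,z):
    o,d=ray(n,uv); return o+d*(z-o[2])/d[2]
def tri(a,b):
    (o,d),(p,e)=ray("top",a),ray("side",b); s=np.linalg.lstsq(np.c_[d,-e],p-o,rcond=None)[0]
    P,Q=o+d*s[0],p+e*s[1]; return (P+Q)/2,np.linalg.norm(P-Q)
def proj(n,P):
    K,T=C[n]["camera_matrix"],C[n]["T"]; c=T[:3,:3].T@(np.asarray(P)-T[:3,3]); return (K@c)[:2]/c[2]
def crop(im,x,y,w,h,k): return cv2.resize(im[y:y+h,x:x+w],None,fx=k,fy=k,interpolation=cv2.INTER_CUBIC)
E
python3 - <<'E'
from h import *
t=cv2.imread("pics/top0.png");s=cv2.imread("pics/side0.png")
a=np.hstack([crop(t,355,230,80,60,5),crop(t,140,205,80,60,5)])
b=np.hstack([crop(s,322,258,80,60,5),crop(s,207,185,80,60,5)])
cv2.imwrite("pics/z.png",np.vstack([a,b]))
# corner quads
hsv=cv2.cvtColor(t,cv2.COLOR_BGR2HSV)
def quad(m,nm,z):
    cs,_=cv2.findContours(m.astype(np.uint8),cv2.RETR_EXTERNAL,cv2.CHAIN_APPROX_NONE)
    c=max(cs,key=cv2.contourArea); h=np.array([on("top",p[0],z)[:2] for p in c],np.float32)
    r=cv2.minAreaRect(h); print(nm,cv2.contourArea(c),r)
x,y=np.meshgrid(range(640),range(480))
quad((hsv[...,2]<45)&(x>240)&(x<325)&(y>225)&(y<345),"mat",.004)
quad((hsv[...,1]<60)&(hsv[...,2]>60)&(x>355)&(x<430)&(y>235)&(y<305),"rack",.006)
quad((hsv[...,1]<60)&(hsv[...,2]>60)&(x>140)&(x<228)&(y>205)&(y<318),"meter",.012)
print(hsv[270,400],hsv[300,400],hsv[250,160],hsv[300,330])
E
```

```text
mat 5760.5 ((0.4638903737068176, 0.012506909668445587), (0.27068668603897095, 0.16153423488140106), 7.302440643310547)
rack 3226.5 ((0.504176139831543, -0.2753077447414398), (0.15791328251361847, 0.1471390277147293), 89.33979034423828)
meter 5210.5 ((0.5160267353057861, 0.2721894085407257), (0.150276780128479, 0.24899078905582428), 77.5547866821289)
[ 26  16 124] [ 12 128 137] [ 20  26 174] [ 12 152 168]
```

View pics/z.png

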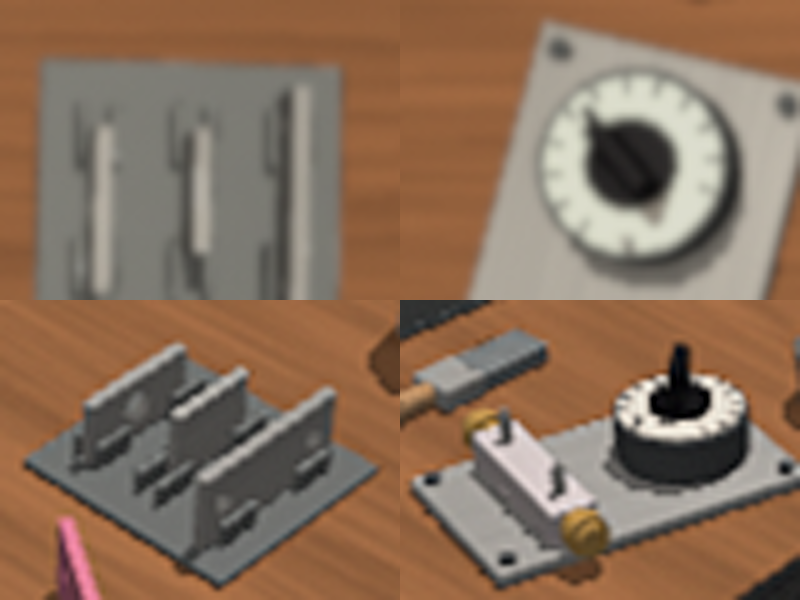

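The longest plate with two holes stands in the right-hand slot (rack y = −50 mm). In the side view the knob bar is seen nearly end-on, at about 40° world yaw. Next I'll take precise measurements and a closer look at the knob and the studs.

Run:
```python
from h import *
t=cv2.imread("pics/top0.png");s=cv2.imread("pics/side0.png")
hsv=cv2.cvtColor(t,cv2.COLOR_BGR2HSV);x,y=np.meshgrid(range(640),range(480))
def blob(m,nm,z):
    cs,_=cv2.findContours(m.astype(np.uint8),cv2.RETR_EXTERNAL,cv2.CHAIN_APPROX_NONE)
    c=max(cs,key=cv2.contourArea); h=np.array([on("top",p[0],z)[:2] for p in c],np.float32)
    mm=np.zeros(m.shape,np.uint8);cv2.drawContours(mm,[c],-1,1,-1);ys,xs=np.nonzero(mm)
    print(nm,mm.sum(),cv2.minAreaRect(h),"cen",on("top",(xs.mean(),ys.mean()),z)[:2],xs.mean(),ys.mean())
V=hsv[...,2];S=hsv[...,1]
blob((V>145)&(S<60)&(x>408)&(x<425)&(y>235)&(y<305),"plate",.058)
blob((V>215)&(S<40)&(x>140)&(x<215)&(y>265)&(y<305),"seat",.040)
blob((V>190)&(S<60)&(x>160)&(x<215)&(y>210)&(y<262),"dial",.050)
blob((V<60)&(x>172)&(x<200)&(y>220)&(y<256),"knob",.06)
blob((V>130)&(S<60)&(x>385)&(x<402)&(y>235)&(y<305),"mid",.058)
def rim(nm,im,cols):
    pass
# base corner check from predicted poses
def M(P,yaw=np.radians(-12.45),c=(.516,.272)):
    R=np.array([[np.cos(yaw),-np.sin(yaw)],[np.sin(yaw),np.cos(yaw)]]);q=R@np.array(P[:2])+c;return [q[0],q[1],P[2]]
def ov(n,im,x0,y0,w,h,k,pts):
    o=crop(im,x0,y0,w,h,k)
    for P,col in pts:
        u=(proj(n,P)-[x0,y0]+.5)*k-.5; cv2.circle(o,tuple(int(v) for v in u),2,col,-1)
    return o
pts=[(M(p),(0,255,0)) for p in [(-125,-75,12),(125,-75,12),(125,75,12),(-125,75,12),] for p in [np.array(p)/1000]]
pts+=[(M(np.array(p)/1000),(0,0,255)) for p in [(-60,42,66),(-60,-42,66),(-60,42,40),(-60,-42,40),(-78,65,40),(-42,65,40),(-78,-65,40),(-42,-65,40),(60,0,92)]]
o=np.vstack([np.hstack([ov("top",t,140,205,90,60,4,pts),ov("top",t,140,260,110,60,4,pts)]),
np.hstack([ov("side",s,250,185,50,43,8,pts),ov("side",s,205,195,50,43,8,pts)])]) if 0 else None
a=ov("top",t,140,205,90,115,5,pts)[:575]; b=ov("side",s,205,185,86,144,4,pts)[:575,:350]
cv2.imwrite("pics/z2.png",np.hstack([a,b]))
```

```text
plate 135 ((0.5032798051834106, -0.3264155387878418), (0.11724123358726501, 0.005121263209730387), 0.25421440601348877) cen [ 0.50366114 -0.32632926] 414.97037037037035 269.77037037037036
seat 330 ((0.4581599533557892, 0.2855628430843353), (0.12079837918281555, 0.02524803765118122), 77.1568374633789) cen [0.45839007 0.2813038 ] 176.5848484848485 283.04242424242426
dial 890 ((0.5750300884246826, 0.2599959075450897), (0.084988072514534, 0.08703763782978058), 1.2229278087615967) cen [0.5747876  0.25975752] 186.08988764044943 237.55280898876404
knob 200 ((0.5738599896430969, 0.25919586420059204), (0.03837217763066292, 0.03846778720617294), 1.2109484672546387) cen [0.57444995 0.25926924] 185.425 237.26
mid 100 ((0.5085070729255676, -0.2766400873661041), (0.06374935805797577, 0.007664061151444912), 0.44283002614974976) cen [ 0.50846507 -0.27655722] 395.47 267.49
```

View pics/z2.png

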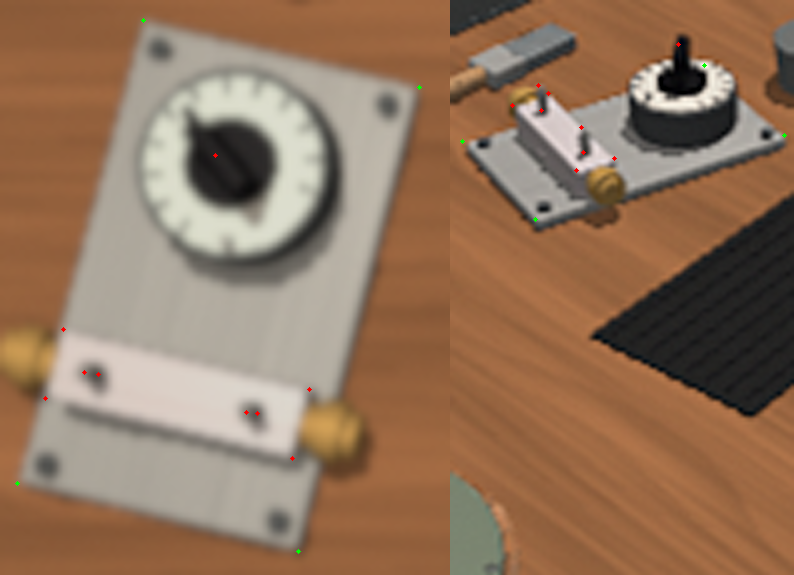

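The overlay agrees with the top view to within 0.5 px. The nose points up-left in the top view, at about 40° world yaw, so the counter reads about 2.25 rad. The pin is at crop (252,210). Now a helper to turn targets into rows.

```bash
cat >> h.py <<'E'
from scipy.spatial.transform import Rotation as Rot
def plan(wps,cur=None):
    """wps: [(pos, rpy_deg, rows)] -> prints rows in move units"""
    o=bot.observe(); p,R=(o["position"],Rot.from_euler("xyz",o["tool_rot"])) if cur is None else (np.array(cur[0]),Rot.from_euler("xyz",cur[1],degrees=True))
    for q,e,n in wps:
        T=Rot.from_euler("xyz",e,degrees=True); w=(R.inv()*T).as_rotvec()/n; dp=(np.array(q)-p)/n
        D=[];W=[]
        for i in range(n):
            d=np.round(R.inv().apply(dp)/.8,4); r=np.round(w/np.pi,4); D.append((d+0.).tolist());W.append((r+0.).tolist())
            p=p+R.apply(d*.8); R=R*Rot.from_rotvec(r*np.pi)
        print("dp",D,"\nrot",W); 
def st():
    o=bot.observe(); print(round(o["clock"],2),np.round(o["position"],4),np.round(np.degrees(o["tool_rot"]),2),"F",np.round(o["force"],1),"w",round(o["grip_width"],4),"q",np.round(o["qpos"],2))
E
python3 - <<'E'
from h import *
plan([((.48,.32,.23),(180,0,83),8),((.503,-.326,.20),(180,0,0),12)])
E
```

```text
dp [[-0.0613, -0.0315, 0.0002], [-0.066, -0.0199, 0.0002], [-0.0685, -0.0076, 0.0002], [-0.0688, 0.0049, 0.0002], [-0.0667, 0.0173, 0.0002], [-0.0625, 0.0291, 0.0002], [-0.0562, 0.04, 0.0002], [-0.048, 0.0495, 0.0002]] 
rot [[0.0, 0.0, 0.058], [0.0, 0.0, 0.058], [0.0, 0.0, 0.058], [0.0, 0.0, 0.058], [0.0, 0.0, 0.058], [0.0, 0.0, 0.058], [0.0, 0.0, 0.058], [0.0, 0.0, 0.058]]
dp [[-0.0665, 0.0105, 0.0032], [-0.0648, 0.0185, 0.0032], [-0.0621, 0.0261, 0.0032], [-0.0585, 0.0334, 0.0032], [-0.054, 0.0402, 0.0032], [-0.0488, 0.0464, 0.0032], [-0.0428, 0.0519, 0.0032], [-0.0363, 0.0567, 0.0032], [-0.0292, 0.0607, 0.0032], [-0.0217, 0.0638, 0.0032], [-0.0139, 0.0659, 0.0032], [-0.0058, 0.0671, 0.0032]] 
rot [[0.0, 0.0, 0.0384], [0.0, 0.0, 0.0384], [0.0, 0.0, 0.0384], [0.0, 0.0, 0.0384], [0.0, 0.0, 0.0384], [0.0, 0.0, 0.0384], [0.0, 0.0, 0.0384], [0.0, 0.0, 0.0384], [0.0, 0.0, 0.0384], [0.0, 0.0, 0.0384], [0.0, 0.0, 0.0384], [0.0, 0.0, 0.0384]]
```

>>> move_arm(
  jaw=[165,165,165,165,165,165,165,165],
  dp=[
    [-0.061,-0.032,0],
    [-0.066,-0.02,0],
    [-0.069,-0.008,0],
    [-0.069,0.005,0],
    [-0.067,0.017,0],
    [-0.063,0.029,0],
    [-0.056,0.04,0],
    [-0.048,0.05,0],
  ],
  rotation=[
    [0,0,0.058],
    [0,0,0.058],
    [0,0,0.058],
    [0,0,0.058],
    [0,0,0.058],
    [0,0,0.058],
    [0,0,0.058],
    [0,0,0.058],
  ],
)

```text
clock: 1.1
position: [0.4815, 0.3175, 0.2312]
tool_rot: [-3.141, 0.0, 1.443]
force: [0.4, 0.8, -1.2]
grip_width: 0.0303
```

>>> move_arm(
  jaw=[165,165,165,165,165,165,165,165,165,165],
  dp=[
    [-0.066,0.011,0],
    [-0.065,0.019,0],
    [-0.062,0.026,0],
    [-0.059,0.033,0],
    [-0.054,0.04,0],
    [-0.049,0.046,0],
    [-0.043,0.052,0],
    [-0.036,0.057,0],
    [-0.029,0.061,0],
    [-0.022,0.064,0],
  ],
  rotation=[
    [0,0,0.038],
    [0,0,0.038],
    [0,0,0.038],
    [0,0,0.038],
    [0,0,0.038],
    [0,0,0.038],
    [0,0,0.038],
    [0,0,0.038],
    [0,0,0.038],
    [0,0,0.038],
  ],
)

```text
clock: 2.35
position: [0.5026, -0.2215, 0.2312]
tool_rot: [-3.141, 0.0, 0.252]
force: [1.2, 0.3, 0.2]
grip_width: 0.0299
```

Run:
```python
from h import *
st()
plan([((.5035,-.3263,.13),(180,0,-0.3),4),((.5035,-.3263,.036),(180,0,-0.3),3)])
```

```text
2.35 [ 0.5026 -0.2215  0.2312] [-179.99    0.     14.43] F [1.2 0.3 0.2] w 0.0299 q [-0.22  0.5   0.75  1.83 -0.41  0.97 -0.61]
dp [[-0.0079, 0.0318, 0.0316], [-0.0058, 0.0323, 0.0316], [-0.0037, 0.0326, 0.0316], [-0.0016, 0.0327, 0.0316]] 
rot [[0.0, 0.0, 0.0205], [0.0, 0.0, 0.0205], [0.0, 0.0, 0.0205], [0.0, 0.0, 0.0205]]
dp [[0.0, 0.0, 0.0392], [0.0, 0.0, 0.0392], [0.0, 0.0, 0.0392]] 
rot [[0.0, 0.0, -0.0001], [0.0, 0.0, -0.0001], [0.0, 0.0, -0.0001]]
```

>>> move_arm(
  jaw=[165,165,165,165,165,165,165,165],
  dp=[
    [-0.008,0.032,0.0316],
    [-0.006,0.032,0.0316],
    [-0.004,0.033,0.0316],
    [-0.001,0.033,0.0316],
    [0,0,0.039],
    [0,0,0.039],
    [0,0,0.039],
    [0,0,0],
  ],
  rotation=[
    [0,0,0.0205],
    [0,0,0.0205],
    [0,0,0.0205],
    [0,0,0.0205],
    [0,0,0],
    [0,0,0],
    [0,0,0],
    [0,0,0],
  ],
)

```text
clock: 3.35
position: [0.5029, -0.3247, 0.0348]
tool_rot: [-3.14, 0.003, -0.003]
force: [0.4, 0.7, 0.7]
grip_width: 0.03
```

>>> move_arm(
  jaw=[255,255,255,255,255,255],
  dp=[
    [0,0,0],
    [0,0,0],
    [0,0,0],
    [0,0,0],
    [0,0,0],
    [0,0,0],
  ],
  rotation=[
    [0,0,0],
    [0,0,0],
    [0,0,0],
    [0,0,0],
    [0,0,0],
    [0,0,0],
  ],
  squeeze=50,
)

```text
clock: 4.1
position: [0.5047, -0.3257, 0.0379]
tool_rot: [3.141, -0.002, -0.002]
force: [-0.9, 0.7, 7.8]
grip_width: 0.0069
```

Run:
```python
from h import *
st()
```

```text
4.1 [ 0.5047 -0.3257  0.0379] [ 1.7996e+02 -9.0000e-02 -1.3000e-01] F [-0.9  0.7  7.8] w 0.0069 q [ 0.09  0.84  0.58  1.82 -0.7   0.7  -0.5 ]
```

>>> move_arm(
  jaw=[255,255,255,255,255,255,255,255,255,255],
  dp=[
    [0,0,-0.02],
    [0,0,-0.04],
    [0,0,-0.06],
    [0,0,-0.06],
    [-0.008,-0.06,0],
    [-0.008,-0.07,0],
    [-0.008,-0.07,0],
    [-0.008,-0.07,0],
    [-0.008,-0.07,0],
    [-0.008,-0.06,0],
  ],
  rotation=[
    [0,0,0],
    [0,0,0],
    [0,0,0],
    [0,0,0],
    [0,0,0],
    [0,0,0],
    [0,0,0],
    [0,0,0],
    [0,0,0],
    [0,0,0],
  ],
)

```text
clock: 5.35
position: [0.466, -0.0031, 0.1816]
tool_rot: [-3.14, -0.001, -0.002]
force: [1.4, -0.3, -0.8]
grip_width: 0.0068
```

Run:
```python
from h import *
st()
a=grab_frame("top");b=grab_frame("side")
P=bot.observe()["position"];u=proj("top",P);v=proj("side",P);print(u,v)
x,y=int(u[0])-40,int(u[1])-55
X,Y=int(v[0])-40,int(v[1])-55
cv2.imwrite("pics/lift.png",np.hstack([crop(a,x,y,80,110,5),crop(b,X,Y,80,110,5)]));print(x,y,X,Y)
```

```text
5.35 [ 0.466  -0.0031  0.1816] [-1.7992e+02 -5.0000e-02 -1.0000e-01] F [ 1.4 -0.3 -0.8] w 0.0068 q [-0.76  0.48  0.86  2.09 -0.51  0.8  -1.16]
[283.92720636 280.28866728] [288.83585598 212.22547045]
243 225 248 157
```

View pics/lift.png

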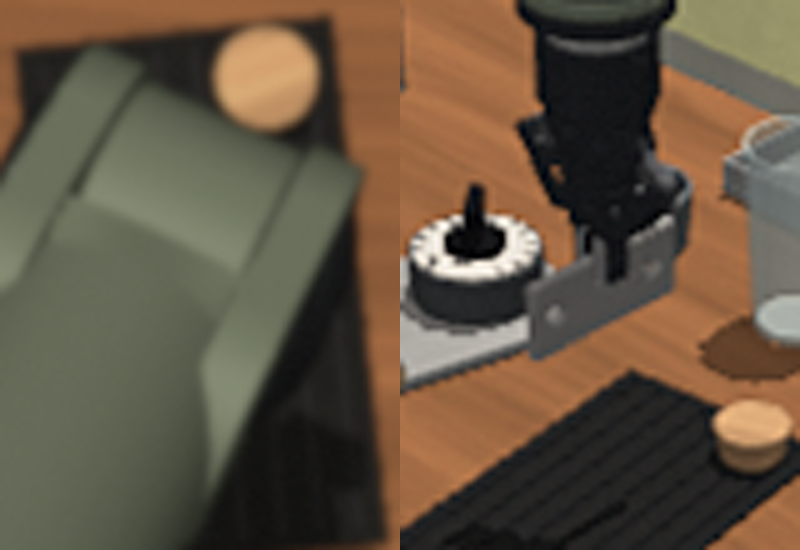

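The plate hangs level and is gripped near its middle. The forearm comes in from the +y side, so I'll lean the wrist that way.

>>> move_arm(
  jaw=[255,255,255,255,255,255,255],
  dp=[
    [-0.016,0,0],
    [-0.016,0,0.02],
    [0,0,0.03],
    [0,0,0],
    [0,0,0],
    [0,0,0],
    [0,0,0],
  ],
  rotation=[
    [0,0,0],
    [-0.05,0,0],
    [-0.05,0,0],
    [-0.05,0,0],
    [-0.05,0,0],
    [-0.05,0,0],
    [-0.03,0,0],
  ],
)

```text
clock: 6.32
position: [0.4407, -0.0092, 0.1414]
tool_rot: [2.257, -0.001, -0.002]
force: [-0.5, 0.4, -0.5]
grip_width: 0.0067
```

Run:
```python
from h import *
st()
```

```text
6.33 [ 0.4407 -0.0092  0.1414] [ 1.293e+02 -3.000e-02 -1.300e-01] F [-0.5  0.4 -0.5] w 0.0067 q [-1.33  1.14  1.15  2.08 -0.23  0.79 -1.73]
```

>>> move_arm(
  jaw=[255,255,255,255,255],
  dp=[
    [0,-0.0316,0.0162],
    [0,-0.0316,0.0162],
    [0,-0.0316,0.0162],
    [0,-0.0316,0.0162],
    [0,0,0],
  ],
  rotation=[
    [0,0,0],
    [0,0,0],
    [0,0,0],
    [0,0,0],
    [0,0,0],
  ],
)

```text
clock: 6.95
position: [0.4407, 0.0147, 0.03]
tool_rot: [2.261, 0.001, -0.003]
force: [-0.5, -0.7, -0.8]
grip_width: 0.0067
```

>>> move_arm(
  jaw=[255,255,255],
  dp=[
    [0,-0.0015,0.0012],
    [0,-0.0015,0.0012],
    [0,0,0],
  ],
  rotation=[
    [0,0,0],
    [0,0,0],
    [0,0,0],
  ],
)

```text
clock: 7.32
position: [0.4409, 0.0156, 0.0273]
tool_rot: [2.262, -0.0, -0.003]
force: [0.9, -0.8, -1.0]
grip_width: 0.0069
```

>>> move_arm(
  jaw=[255,230,210,195,195],
  dp=[
    [0,-0.001,0.0008],
    [0,0,0],
    [0,0,0],
    [0,0,0],
    [0,0,0],
  ],
  rotation=[
    [0,0,0],
    [0,0,0],
    [0,0,0],
    [0,0,0],
    [0,0,0],
  ],
)

```text
clock: 7.95
position: [0.4409, 0.0156, 0.0258]
tool_rot: [2.262, 0.0, -0.002]
force: [0.3, 0.1, -1.0]
grip_width: 0.0203
```

>>> move_arm(
  jaw=[195,195,195,195,195,195,195,195,195,195],
  dp=[
    [0,-0.005,-0.0065],
    [0,-0.005,-0.0065],
    [0,-0.005,-0.0065],
    [0,-0.005,-0.0065],
    [0,-0.005,-0.0065],
    [0,-0.005,-0.0065],
    [0,-0.005,-0.0065],
    [0,-0.005,-0.0065],
    [0,-0.005,-0.0065],
    [0,-0.005,-0.0065],
  ],
  rotation=[
    [0,0,0],
    [0,0,0],
    [0,0,0],
    [0,0,0],
    [0,0,0],
    [0,0,0],
    [0,0,0],
    [0,0,0],
    [0,0,0],
    [0,0,0],
  ],
)

```text
clock: 9.2
position: [0.4407, 0.0805, 0.0288]
tool_rot: [2.26, 0.0, -0.003]
force: [-0.2, -24.9, 10.1]
grip_width: 0.0201
```

Run:
```python
from h import *
st()
a=grab_frame("top");b=grab_frame("side")
cv2.imwrite("pics/t2.png",a);cv2.imwrite("pics/s2.png",b)
cv2.imwrite("pics/lay.png",np.hstack([crop(a,235,225,80,110,5),crop(b,240,210,80,110,5)]))
```

```text
9.2 [0.4407 0.0805 0.0288] [ 1.2949e+02  2.0000e-02 -2.0000e-01] F [ -0.2 -24.9  10.1] w 0.0201 q [-1.38  1.31  0.98  1.94 -0.36  0.86 -1.88]
```

View pics/lay.png

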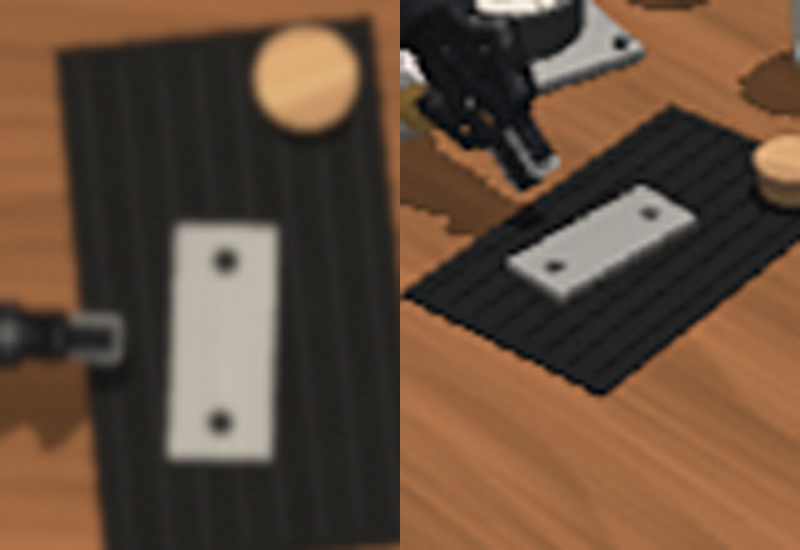

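The plate lies flat on the mat with both holes visible: top crop (225,262) and (220,422). The force of −25 N in y means the hand is pressing on the meter, so I'm lifting away at once.

>>> move_arm(
  jaw=[195,195,195,195,195,120,60,40,40,40],
  dp=[
    [0,0.015,0.001],
    [0,0.03,-0.02],
    [0,0.04,-0.03],
    [0,0.04,-0.03],
    [0,0.04,-0.03],
    [0,0,0],
    [0,0,0],
    [0,0,0],
    [0,0,0],
    [0,0,0],
  ],
  rotation=[
    [0,0,0],
    [0,0,0],
    [0,0,0],
    [0,0,0],
    [0,0,0],
    [0.057,0,0],
    [0.057,0,0],
    [0.057,0,0],
    [0.057,0,0],
    [0.053,0,0],
  ],
)

```text
clock: 10.55
position: [0.441, 0.064, 0.1866]
tool_rot: [-3.132, -0.003, -0.003]
force: [0.4, 0.9, -1.0]
grip_width: 0.0718
```

Run:
```python
from h import *
st()
t=grab_frame("top");cv2.imwrite("pics/t3.png",t)
t0=cv2.imread("pics/top0.png");t2=cv2.imread("pics/t2.png")
x,y=np.meshgrid(range(640),range(480))
def cen(im,n,x0,x1,y0,y1,z):
    h=cv2.cvtColor(im,cv2.COLOR_BGR2HSV); m=((h[...,2]>110)&(h[...,1]<70)&(x>x0)&(x<x1)&(y>y0)&(y<y1)).astype(np.uint8)
    c=max(cv2.findContours(m,0,1)[0],key=cv2.contourArea); w=np.array([on(n,p[0],z)[:2] for p in c],np.float32)
    print(n,cv2.minAreaRect(w)); mm=np.zeros_like(m);cv2.drawContours(mm,[c],-1,1,-1);v=mm.nonzero();print(on(n,(v[1].mean(),v[0].mean()),z)[:2])
cen(t2,"top",264,300,262,325,.012)
s2=cv2.imread("pics/s2.png"); cen(s2,"side",335-1 if 0 else 255,385-1 if 0 else 385,240,275,.012)
# meter moved? compare with first frame
d=cv2.absdiff(t,t0).max(2); print("diff meter px",(d[205:320,140:230]>40).sum(), "side holes")
```

```text
10.55 [0.441  0.064  0.1866] [-1.7946e+02 -1.5000e-01 -1.4000e-01] F [ 0.4  0.9 -1. ] w 0.0718 q [-0.97  0.46  0.93  2.13 -0.53  0.8  -1.28]
top ((0.43880635499954224, 0.020496336743235588), (0.05457243695855141, 0.12064141035079956), 89.82948303222656)
[0.43829783 0.0203659 ]
side ((0.4375050365924835, 0.017516981810331345), (0.05395255982875824, 0.12145330011844635), 89.62240600585938)
[0.43607166 0.01728008]
diff meter px 1606 side holes
```

Run:
```python
from h import *
plan([((.4387,.0208,.06),(180,0,-0.2),4),((.4387,.0208,.008),(180,0,-0.2),2)])
```

```text
dp [[-0.0009, 0.0128, 0.0397], [-0.0009, 0.0126, 0.0397], [-0.0009, 0.0125, 0.0398], [-0.0009, 0.0123, 0.0398]] 
rot [[-0.0014, -0.0004, -0.0007], [-0.0014, -0.0004, -0.0007], [-0.0014, -0.0004, -0.0007], [-0.0014, -0.0004, -0.0007]]
dp [[0.0, 0.0, 0.0325], [0.0, 0.0, 0.0325]] 
rot [[-0.0001, 0.0, 0.0], [-0.0001, 0.0, 0.0]]
```

>>> move_arm(
  jaw=[40,40,40,40,40,40,40],
  dp=[
    [-0.0009,0.0126,0.0397],
    [-0.0009,0.0126,0.0397],
    [-0.0009,0.0126,0.0397],
    [-0.0009,0.0125,0.0398],
    [0,0,0.0325],
    [0,0,0.0325],
    [0,0,0],
  ],
  rotation=[
    [0,0,0],
    [0,0,0],
    [0,0,0],
    [0,0,0],
    [0,0,0],
    [0,0,0],
    [0,0,0],
  ],
)

```text
clock: 11.48
position: [0.437, 0.0238, 0.0054]
tool_rot: [-3.14, 0.003, -0.003]
force: [0.0, -0.5, 1.2]
grip_width: 0.0724
```

Run:
```python
from h import *
st()
a=grab_frame("top");b=grab_frame("side")
cv2.imwrite("pics/pre.png",np.hstack([crop(a,245,245,60,90,6),crop(b,250,215,70,90,6)]))
```

```text
11.47 [0.437  0.0238 0.0054] [-1.7988e+02  1.4000e-01 -1.8000e-01] F [ 0.  -0.5  1.2] w 0.0724 q [-0.53  0.73  0.45  2.23 -0.93  0.37 -0.86]
```

View pics/pre.png

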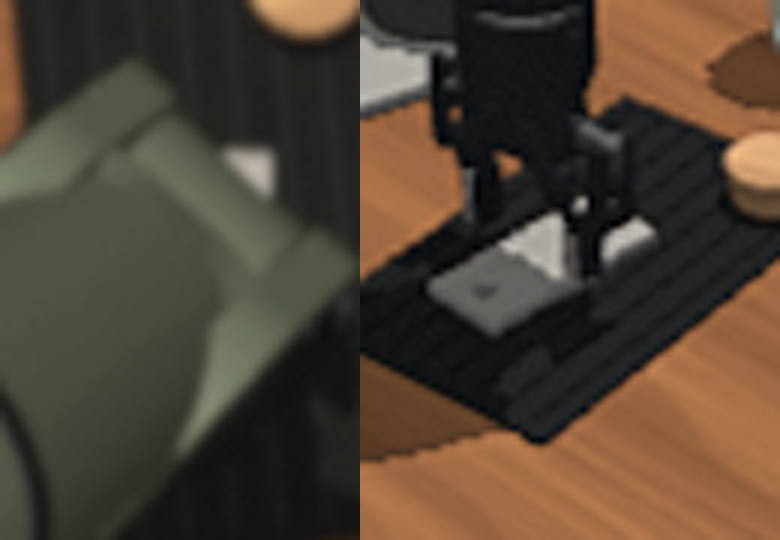

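The fingers straddle the plate: in the side crop the near finger is at (590,230), past the plate's edge. The pose is off by 2–3 mm, so I'll correct it and go lower.

>>> move_arm(
  jaw=[40,40,40],
  dp=[
    [0.0021,0.0038,0.0015],
    [0,0,0.0015],
    [0,0,0],
  ],
  rotation=[
    [0,0,0],
    [0,0,0],
    [0,0,0],
  ],
)

```text
clock: 11.95
position: [0.4398, 0.0216, 0.004]
tool_rot: [-3.138, -0.0, -0.002]
force: [0.2, 0.9, 0.6]
grip_width: 0.0718
```

>>> move_arm(
  jaw=[80,90,95],
  dp=[
    [0,0,0],
    [0,0,0],
    [0,0,0],
  ],
  rotation=[
    [0,0,0],
    [0,0,0],
    [0,0,0],
  ],
)

```text
clock: 12.32
position: [0.4397, 0.0213, 0.0038]
tool_rot: [-3.139, -0.0, -0.003]
force: [-0.2, -1.3, 1.5]
grip_width: 0.0533
```

>>> move_arm(
  jaw=[92,92,92],
  dp=[
    [0,0,0.002],
    [0,0,0.0015],
    [0,0,0],
  ],
  rotation=[
    [0,0,0],
    [0,0,0],
    [0,0,0],
  ],
)

```text
clock: 12.7
position: [0.4396, 0.0216, 0.0009]
tool_rot: [-3.138, 0.0, -0.002]
force: [-0.3, -0.1, 0.4]
grip_width: 0.0545
```

Run:
```python
from h import *
st()
```

```text
12.7 [0.4396 0.0216 0.0009] [-1.7982e+02  1.0000e-02 -1.4000e-01] F [-0.3 -0.1  0.4] w 0.0545 q [-0.51  0.74  0.44  2.23 -0.94  0.36 -0.84]
```

>>> move_arm(
  jaw=[92,92,92],
  dp=[
    [0,0,0.0015],
    [0,0,0.0015],
    [0,0,0],
  ],
  rotation=[
    [0,0,0],
    [0,0,0],
    [0,0,0],
  ],
)

```text
clock: 13.08
position: [0.4398, 0.0215, -0.0001]
tool_rot: [-3.137, -0.001, -0.003]
force: [-10.3, 1.9, 55.4]
grip_width: 0.0546
```

>>> move_arm(
  jaw=[92,92],
  dp=[
    [0,0,-0.003],
    [0,0,0],
  ],
  rotation=[
    [0,0,0],
    [0,0,0],
  ],
)

```text
clock: 13.32
position: [0.4398, 0.0216, 0.0011]
tool_rot: [-3.138, -0.0, -0.002]
force: [-0.4, 0.4, -0.3]
grip_width: 0.0545
```

>>> move_arm(
  jaw=[110,140,140,140],
  dp=[
    [0,0,0],
    [0,0,0],
    [0,0,0],
    [0,0,0],
  ],
  rotation=[
    [0,0,0],
    [0,0,0],
    [0,0,0],
    [0,0,0],
  ],
  squeeze=40,
)

```text
clock: 13.82
position: [0.4398, 0.0215, 0.0012]
tool_rot: [-3.138, -0.0, -0.003]
force: [-2.7, 0.1, 18.7]
grip_width: 0.0507
```

Run:
```python
from h import *
st()
```

```text
13.82 [0.4398 0.0215 0.0012] [-1.798e+02 -2.000e-02 -1.400e-01] F [-2.7  0.1 18.7] w 0.0507 q [-0.51  0.74  0.44  2.23 -0.94  0.36 -0.84]
```

The grip is good: the opening reads 50.7 mm, and an 8 mm plate read 6.9. Next I'll lift and carry it to above the studs.

Run:
```python
from h import *
plan([((.4398,.0215,.13),(180,0,-0.2),4),((.4584,.2871,.13),(180,0,77.55),9)])
```

```text
dp [[0.0, -0.0001, -0.0402], [0.0, -0.0001, -0.0402], [0.0, -0.0001, -0.0402], [0.0, 0.0, -0.0402]] 
rot [[-0.0003, 0.0, 0.0001], [-0.0003, 0.0, 0.0001], [-0.0003, 0.0, 0.0001], [-0.0003, 0.0, 0.0001]]
dp [[0.0025, -0.0369, 0.0], [0.008, -0.0361, 0.0], [0.0133, -0.0345, 0.0], [0.0183, -0.0321, 0.0], [0.023, -0.029, 0.0], [0.027, -0.0252, 0.0], [0.0305, -0.0209, 0.0], [0.0333, -0.016, 0.0], [0.0354, -0.0109, 0.0]] 
rot [[0.0, 0.0, -0.048], [0.0, 0.0, -0.048], [0.0, 0.0, -0.048], [0.0, 0.0, -0.048], [0.0, 0.0, -0.048], [0.0, 0.0, -0.048], [0.0, 0.0, -0.048], [0.0, 0.0, -0.048], [0.0, 0.0, -0.048]]
```

>>> move_arm(
  jaw=[140,140,140,140,140],
  dp=[
    [0,0,-0.01],
    [0,0,-0.03],
    [0,0,-0.04],
    [0,0,-0.04],
    [0,0,-0.04],
  ],
  rotation=[
    [0,0,0],
    [0,0,0],
    [0,0,0],
    [0,0,0],
    [0,0,0],
  ],
)

```text
clock: 14.45
position: [0.4394, 0.0211, 0.1301]
tool_rot: [-3.139, 0.001, -0.003]
force: [0.3, -0.0, -0.5]
grip_width: 0.0503
```

>>> move_arm(
  jaw=[140,140,140,140,140,140,140,140,140,140],
  dp=[
    [0.0025,-0.0369,0],
    [0.008,-0.0361,0],
    [0.0133,-0.0345,0],
    [0.0183,-0.0321,0],
    [0.023,-0.029,0],
    [0.027,-0.0252,0],
    [0.0305,-0.0209,0],
    [0.0333,-0.016,0],
    [0.0354,-0.0109,0],
    [0,0,0],
  ],
  rotation=[
    [0,0,-0.048],
    [0,0,-0.048],
    [0,0,-0.048],
    [0,0,-0.048],
    [0,0,-0.048],
    [0,0,-0.048],
    [0,0,-0.048],
    [0,0,-0.048],
    [0,0,-0.048],
    [0,0,0],
  ],
)

```text
clock: 15.7
position: [0.4576, 0.2885, 0.1296]
tool_rot: [-3.141, -0.003, 1.359]
force: [-0.5, -0.6, -1.5]
grip_width: 0.0504
```

Run:
```python
from h import *
st()
plan([((.4584,.2871,.083),(180,0,77.55),4)])
```

```text
15.7 [0.4576 0.2885 0.1296] [-179.95   -0.19   77.87] F [-0.5 -0.6 -1.5] w 0.0504 q [-0.99  0.57  0.44  1.93 -0.36  0.72 -0.54]
dp [[-0.0004, 0.0003, 0.0146], [-0.0004, 0.0003, 0.0146], [-0.0004, 0.0003, 0.0146], [-0.0004, 0.0003, 0.0146]] 
rot [[-0.0001, -0.0003, 0.0004], [-0.0001, -0.0003, 0.0004], [-0.0001, -0.0003, 0.0004], [-0.0001, -0.0003, 0.0004]]
```

>>> move_arm(
  jaw=[140,140,140,140,140],
  dp=[
    [-0.0004,0.0003,0.017],
    [-0.0004,0.0003,0.017],
    [-0.0004,0.0003,0.017],
    [-0.0004,0.0003,0.017],
    [0,0,0],
  ],
  rotation=[
    [0,0,0.0004],
    [0,0,0.0004],
    [0,0,0.0004],
    [0,0,0.0004],
    [0,0,0],
  ],
)

```text
clock: 16.32
position: [0.4583, 0.2848, 0.0743]
tool_rot: [-3.14, -0.001, 1.349]
force: [0.3, 0.1, -1.2]
grip_width: 0.0507
```

Run:
```python
from h import *
st()
a=grab_frame("top");b=grab_frame("side")
cv2.imwrite("pics/t4.png",a);cv2.imwrite("pics/s4.png",b)
cv2.imwrite("pics/hov.png",np.hstack([crop(a,140,255,70,60,6)[:360],crop(b,205,185,60,60,6)]))
```

```text
16.32 [0.4583 0.2848 0.0743] [-1.799e+02 -9.000e-02  7.731e+01] F [ 0.3  0.1 -1.2] w 0.0507 q [-0.94  0.66  0.38  1.96 -0.42  0.6  -0.5 ]
```

View pics/hov.png

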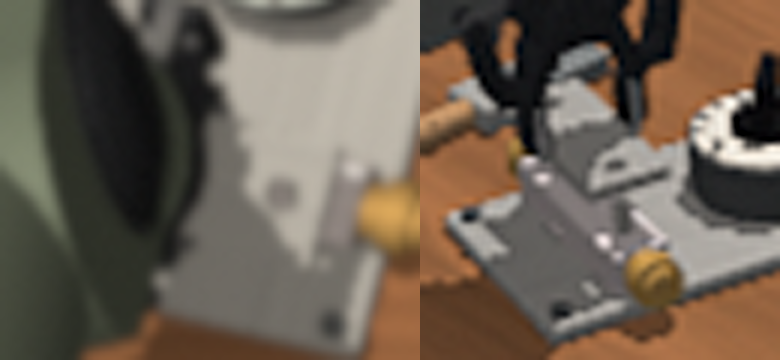

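In the top crop the −y end hole shows at (283,193). In the side crop the plate's near end is at (620,165), over the studs. I'll measure the hole against where the stud should be.

Run:
```python
from h import *
a=cv2.imread("pics/t4.png");b=cv2.imread("pics/s4.png")
def dark(im,n,cx,cy,r,zt):
    g=cv2.cvtColor(im,cv2.COLOR_BGR2GRAY).astype(float); x0,y0=int(cx)-r,int(cy)-r; p=g[y0:y0+2*r+1,x0:x0+2*r+1]
    bg=np.median(np.r_[p[0],p[-1],p[:,0],p[:,-1]]); w=np.clip(bg-10-p,0,None); yy,xx=np.mgrid[y0:y0+2*r+1,x0:x0+2*r+1]
    c=((w*xx).sum()/w.sum(),(w*yy).sum()/w.sum()); print(n,bg,p.min(),np.round(c,2),np.round(on(n,c,zt)[:3],4)); return c
c=dark(a,"top",140+283/6,255+193/6,4,.083)
d=dark(b,"side",205+197/6,185+165/6,3,.083)
print("tri",tri(c,d))
# same on the mat picture, for the two holes (gives known 84 mm)
m=cv2.imread("pics/t2.png")
h1=dark(m,"top",235+225/5,225+262/5,4,.011);h2=dark(m,"top",235+220/5,225+422/5,4,.011)
p,q=on("top",h1,.011),on("top",h2,.011);print("mid",(p+q)/2,np.linalg.norm(p-q),np.degrees(np.arctan2(*(p-q)[1::-1])))
# studs in first side & top picture, overlay-free
o=bot.observe();R=Rot.from_euler("xyz",o["tool_rot"])
print("hole expected from TCP", o["position"]+R.apply([-.042,0,0]))
```

```text
top 176.0 114.0 [185.8 287.8] [0.4459 0.248  0.083 ]
side 140.5 72.0 [236.84 211.86] [0.4497 0.247  0.083 ]
tri (array([0.44713364, 0.24645193, 0.08451397]), np.float64(0.003479962910705371))
top 181.0 50.0 [279.65 276.73] [0.481  0.0202 0.011 ]
top 182.0 50.0 [278.56 309.04] [0.397  0.0208 0.011 ]
mid [0.43899797 0.02050032 0.011     ] 0.08405111829534029 -0.41493026481003786
hole expected from TCP [0.44960187 0.24431163 0.07529811]
```

Run:
```python
from h import *
a=cv2.imread("pics/t4.png");b=cv2.imread("pics/s4.png")
o=bot.observe();R=Rot.from_euler("xyz",o["tool_rot"]);p=o["position"]
W=lambda q:p+R.apply(np.array(q)/1000)
def cl(im): 
    return np.clip((im.astype(float)-60)*1.6,0,255).astype(np.uint8)
def ov(n,im,x0,y0,w,h,k):
    c=crop(cl(im),x0,y0,w,h,k)
    def P(q): return tuple(int(round(v)) for v in ((proj(n,q)-[x0,y0]+.5)*k-.5)*1)
    L=[W((sx*60-.8,sy*26,-10.8)) for sx,sy in[(-1,-1),(-1,1),(1,1),(1,-1)]]
    for i in (0,): cv2.line(c,P(L[0]),P(L[1]),(0,0,255),1)
    for i,j in((0,3),(1,2)): cv2.line(c,P(L[i]),P((L[i]*.7+L[j]*.3)),(0,0,255),1)
    for s in(-42.8,41.2):
        for z in(-10.8,): 
            pts=np.array([P(W((s+6.5*np.cos(t),6.5*np.sin(t),z))) for t in np.linspace(0,6.28,25)]);cv2.polylines(c,[pts],True,(0,255,0),1)
    return c
cv2.imwrite("pics/hov2.png",np.hstack([ov("top",a,170,270,33,40,12),ov("side",b,220,195,33,40,12)]))
```

```text
(no output)
```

View pics/hov2.png

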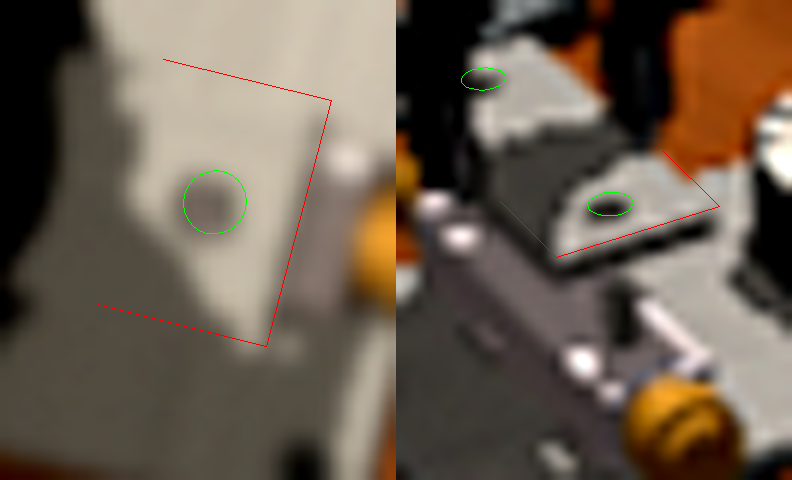

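Against the robot-based outline, the hole is about 0.3 px off in both views, so the alignment is within the studs' taper capture range. I'll go down gently with force feedback.

>>> move_arm(
  jaw=[140,140,140,140],
  dp=[
    [0,0,0.007],
    [0,0,0.007],
    [0,0,0.005],
    [0,0,0],
  ],
  rotation=[
    [0,0,-0.0013],
    [0,0,0],
    [0,0,0],
    [0,0,0],
  ],
)

```text
clock: 16.92
position: [0.4586, 0.2854, 0.0599]
tool_rot: [-3.141, -0.003, 1.354]
force: [0.7, 0.6, -0.9]
grip_width: 0.0504
```

Run:
```python
from h import *
st(); print(bot.observe()["moment"])
# meter base corners in the first side picture, base plane z=.012
s=cv2.imread("pics/side0.png");h=cv2.cvtColor(s,cv2.COLOR_BGR2HSV);x,y=np.meshgrid(range(640),range(480))
m=((h[...,2]>95)&(h[...,1]<60)&(x>200)&(x<292)&(y>195)&(y<245)).astype(np.uint8)
c=max(cv2.findContours(m,0,1)[0],key=cv2.contourArea)
hull=cv2.convexHull(c); ap=cv2.approxPolyDP(hull,2,True)[:,0]
for q in ap: print(q,np.round(on("side",q,.012)[:2],4))
M=lambda P:np.array([.5163,.2725])+Rot.from_euler("z",-12.45,degrees=True).as_matrix()[:2,:2]@np.array(P)
for P in [(-.125,-.075),(-.125,.075),(.125,-.075)]: print("top-based",M(P))
```

```text
16.93 [0.4586 0.2854 0.0599] [-1.7995e+02 -1.5000e-01  7.7570e+01] F [ 0.7  0.6 -0.9] w 0.0504 q [-0.93  0.68  0.36  1.96 -0.43  0.57 -0.49]
[0.03948572 0.0299638  0.0008522 ]
[288 220] [0.6143 0.1656]
[252 232] [0.4711 0.198 ]
[237 233] [0.4302 0.2304]
[224 220] [0.4511 0.3302]
[221 212] [0.4777 0.3822]
[258 200] [0.6322 0.3521]
[269 200] [0.662  0.3221]
top-based [0.37807037 0.22621211]
top-based [0.4104085  0.37268478]
top-based [0.6221915  0.17231522]
```

>>> move_arm(
  jaw=[140,140,140,140],
  dp=[
    [0,0,0.003],
    [0,0,0.003],
    [0,0,0.002],
    [0,0,0],
  ],
  rotation=[
    [0,0,0],
    [0,0,0],
    [0,0,0],
    [0,0,0],
  ],
)

```text
clock: 17.42
position: [0.4587, 0.2854, 0.0537]
tool_rot: [-3.141, -0.003, 1.354]
force: [0.3, -1.6, -1.4]
grip_width: 0.0504
```

Run:
```python
from h import *
st(); print(bot.observe()["moment"])
for uv in [(226.4,241.1),(208.9,220.9),(288.6,218.9)]: print(on("side",uv,.012)[:2])
```

```text
17.43 [0.4587 0.2854 0.0537] [-1.7996e+02 -1.6000e-01  7.7560e+01] F [ 0.3 -1.6 -1.4] w 0.0504 q [-0.92  0.69  0.36  1.97 -0.44  0.56 -0.48]
[-0.32317395 -0.2129952  -0.04506631]
[0.3730666 0.2170456]
[0.40900706 0.36400892]
[0.62096445 0.16945159]
```

Still no vertical contact with the tips 9 mm in, so both studs are in the holes. Continuing.

>>> move_arm(
  jaw=[140,140,140,140,140],
  dp=[
    [0,0,0.003],
    [0,0,0.003],
    [0,0,0.002],
    [0,0,0.002],
    [0,0,0],
  ],
  rotation=[
    [0,0,0],
    [0,0,0],
    [0,0,0],
    [0,0,0],
    [0,0,0],
  ],
)

```text
clock: 18.05
position: [0.4587, 0.2854, 0.0457]
tool_rot: [-3.141, -0.003, 1.354]
force: [2.2, -3.1, -2.6]
grip_width: 0.0507
```

Run:
```python
from h import *
st(); print(bot.observe()["moment"])
```

```text
18.05 [0.4587 0.2854 0.0457] [-1.7997e+02 -1.6000e-01  7.7560e+01] F [ 2.2 -3.1 -2.6] w 0.0507 q [-0.91  0.7   0.35  1.97 -0.44  0.54 -0.47]
[-0.75103454 -0.51263976 -0.04746169]
```

>>> move_arm(
  jaw=[140,140,140,140,140],
  dp=[
    [-0.0006,0.0003,0.002],
    [0,0,0.002],
    [0,0,0.002],
    [0,0,0.0015],
    [0,0,0],
  ],
  rotation=[
    [0,0,0],
    [0,0,0],
    [0,0,0],
    [0,0,0],
    [0,0,0],
  ],
)

```text
clock: 18.68
position: [0.4586, 0.2851, 0.0397]
tool_rot: [-3.141, -0.003, 1.354]
force: [1.0, 0.6, -1.4]
grip_width: 0.0506
```

>>> move_arm(
  jaw=[140,140,140],
  dp=[
    [0,0,0.0013],
    [0,0,0.0013],
    [0,0,0],
  ],
  rotation=[
    [0,0,0],
    [0,0,0],
    [0,0,0],
  ],
)

```text
clock: 19.05
position: [0.4588, 0.285, 0.0376]
tool_rot: [-3.141, -0.003, 1.354]
force: [0.5, 0.4, -0.7]
grip_width: 0.0507
```

>>> move_arm(
  jaw=[140,140],
  dp=[
    [0,0,0.001],
    [0,0,0],
  ],
  rotation=[
    [0,0,0],
    [0,0,0],
  ],
)

```text
clock: 19.3
position: [0.4588, 0.2851, 0.0374]
tool_rot: [-3.141, -0.003, 1.354]
force: [-2.5, -1.2, 10.4]
grip_width: 0.0506
```

Contact came at TCP z = 0.0374, where 0.0372 was expected for flush. Releasing and backing up.

>>> move_arm(
  jaw=[110,90,70,60,60,60,60,60,60],
  dp=[
    [0,0,0],
    [0,0,0],
    [0,0,0],
    [0,0,0],
    [0,0,-0.01],
    [0,0,-0.03],
    [0,0,-0.05],
    [0,0,-0.05],
    [0,0,-0.05],
  ],
  rotation=[
    [0,0,0],
    [0,0,0],
    [0,0,0],
    [0,0,0],
    [0,0,0],
    [0,0,0],
    [0,0,0],
    [0,0,0],
    [0,0,0],
  ],
)

```text
clock: 20.42
position: [0.4587, 0.2844, 0.1908]
tool_rot: [-3.141, -0.003, 1.354]
force: [0.1, 0.1, 0.3]
grip_width: 0.0655
```

Run:
```python
from h import *
st()
# go aside over the open area so the cameras see meter
plan([((.47,.08,.2),(180,0,40),6)])
```

```text
20.43 [0.4587 0.2844 0.1908] [-179.97   -0.19   77.56] F [0.1 0.1 0.3] w 0.0655 q [-1.03  0.48  0.5   1.89 -0.31  0.84 -0.59]
dp [[-0.0411, 0.0115, -0.0021], [-0.0396, 0.0159, -0.002], [-0.0376, 0.0201, -0.002], [-0.0352, 0.0241, -0.002], [-0.0324, 0.0278, -0.0019], [-0.0291, 0.0312, -0.0019]] 
rot [[-0.0001, -0.0002, 0.0348], [-0.0001, -0.0002, 0.0348], [-0.0001, -0.0002, 0.0348], [-0.0001, -0.0002, 0.0348], [-0.0001, -0.0002, 0.0348], [-0.0001, -0.0002, 0.0348]]
```

>>> move_arm(
  jaw=[150,150,150,150,150,150,150],
  dp=[
    [-0.041,0.012,-0.002],
    [-0.04,0.016,-0.002],
    [-0.038,0.02,-0.002],
    [-0.035,0.024,-0.002],
    [-0.032,0.028,-0.002],
    [-0.029,0.031,-0.002],
    [0,0,0],
  ],
  rotation=[
    [0,0,0.035],
    [0,0,0.035],
    [0,0,0.035],
    [0,0,0.035],
    [0,0,0.035],
    [0,0,0.035],
    [0,0,0],
  ],
)

```text
clock: 21.3
position: [0.4704, 0.0766, 0.198]
tool_rot: [-3.14, -0.002, 0.686]
force: [0.5, 0.8, -0.1]
grip_width: 0.0356
```

Run:
```python
from h import *
st()
a=grab_frame("top");b=grab_frame("side");cv2.imwrite("pics/t5.png",a);cv2.imwrite("pics/s5.png",b)
cv2.imwrite("pics/seat.png",np.hstack([crop(a,140,205,85,110,5),crop(b,205,180,75,110,5)]))
```

```text
21.3 [0.4704 0.0766 0.198 ] [-1.799e+02 -1.000e-01  3.929e+01] F [ 0.5  0.8 -0.1] w 0.0356 q [-0.84  0.42  0.72  2.04 -0.38  0.82 -0.77]
```

View pics/seat.png

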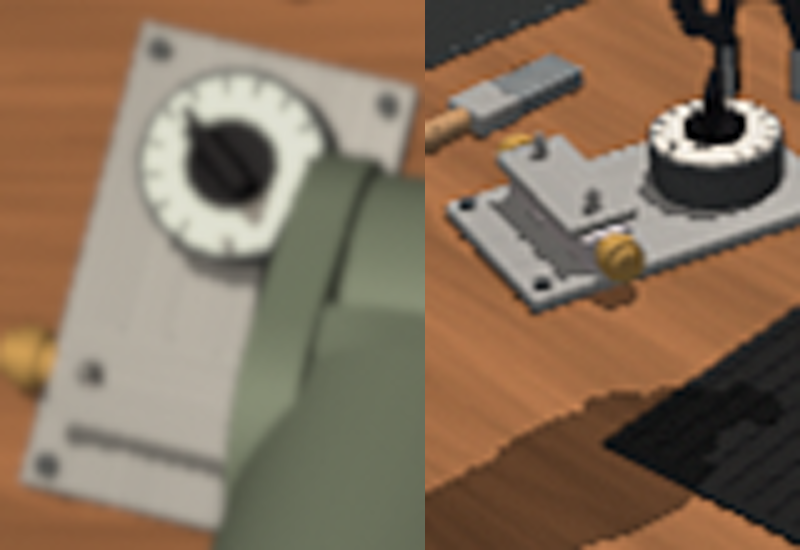

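The plate is seated with the studs poking through. In the top crop the nose tip is at (188,115) and the knob axis at about (232,165). Working out the bar yaw now.

Run:
```python
from h import *
c=np.array([.5750,.2596]); t=on("top",(177.2,227.6),.055)[:2]; y=np.degrees(np.arctan2(*(t-c)[::-1])); print(t-c,y)
y=round(y)
plan([((.5756,.2587,.17),(180,0,y),5),((.5756,.2587,.068),(180,0,y),3)])
```

```text
[0.02435161 0.02276402] 43.070115623957875
dp [[0.0489, -0.0177, 0.0071], [0.0491, -0.0172, 0.0071], [0.0493, -0.0166, 0.007], [0.0495, -0.016, 0.007], [0.0496, -0.0155, 0.007]] 
rot [[-0.0002, -0.0001, -0.0037], [-0.0002, -0.0001, -0.0037], [-0.0002, -0.0001, -0.0037], [-0.0002, -0.0001, -0.0037], [-0.0002, -0.0001, -0.0037]]
dp [[-0.0001, 0.0, 0.0425], [-0.0001, 0.0, 0.0425], [-0.0001, 0.0, 0.0425]] 
rot [[0.0001, 0.0, 0.0], [0.0001, 0.0, 0.0], [0.0001, 0.0, 0.0]]
```

>>> move_arm(
  jaw=[140,140,140,140,140,140],
  dp=[
    [0.049,-0.017,0.007],
    [0.049,-0.017,0.007],
    [0.049,-0.017,0.007],
    [0.0495,-0.016,0.007],
    [0.0495,-0.016,0.007],
    [0,0,0],
  ],
  rotation=[
    [0,0,-0.004],
    [0,0,-0.004],
    [0,0,-0.004],
    [0,0,-0.004],
    [0,0,-0.004],
    [0,0,0],
  ],
)

```text
clock: 22.15
position: [0.5746, 0.263, 0.169]
tool_rot: [-3.139, -0.001, 0.761]
force: [-1.3, -0.5, -0.5]
grip_width: 0.0383
```

Run:
```python
from h import *
st()
plan([((.5756,.2587,.068),(180,0,43),3)])
```

```text
22.15 [0.5746 0.263  0.169 ] [-1.7983e+02 -7.0000e-02  4.3620e+01] F [-1.3 -0.5 -0.5] w 0.0383 q [-0.91  0.69  0.62  1.66 -0.48  0.95 -0.93]
dp [[-0.001, 0.0017, 0.0421], [-0.001, 0.0017, 0.0421], [-0.0009, 0.0016, 0.0421]] 
rot [[-0.0003, -0.0001, 0.0012], [-0.0003, -0.0001, 0.0012], [-0.0003, -0.0001, 0.0012]]
```

>>> move_arm(
  jaw=[140,140,140,140,140],
  dp=[
    [-0.001,0.0017,0.042],
    [-0.001,0.0017,0.042],
    [-0.001,0.0016,0.03],
    [0,0,0.012],
    [0,0,0],
  ],
  rotation=[
    [0,0,0.001],
    [0,0,0.001],
    [0,0,0.001],
    [0,0,0],
    [0,0,0],
  ],
)

```text
clock: 22.78
position: [0.5755, 0.2553, 0.0697]
tool_rot: [-3.139, -0.002, 0.748]
force: [0.9, 0.4, -0.4]
grip_width: 0.0385
```

Run:
```python
from h import *
st()
plan([((.5756,.2587,.068),(180,0,43),1)])
```

```text
22.77 [0.5755 0.2553 0.0697] [-1.7986e+02 -9.0000e-02  4.2830e+01] F [ 0.9  0.4 -0.4] w 0.0385 q [-0.85  0.81  0.54  1.72 -0.56  0.77 -0.86]
dp [[0.003, -0.003, 0.0021]] 
rot [[-0.0008, -0.0005, -0.0009]]
```

>>> move_arm(
  jaw=[140,140,180,215,230,230,230],
  dp=[
    [0.003,-0.003,0.002],
    [0,0,0],
    [0,0,0],
    [0,0,0],
    [0,0,0],
    [0,0,0],
    [0,0,0],
  ],
  rotation=[
    [0,0,0],
    [0,0,0],
    [0,0,0],
    [0,0,0],
    [0,0,0],
    [0,0,0],
    [0,0,0],
  ],
  squeeze=25,
)

```text
clock: 23.65
position: [0.5763, 0.2585, 0.0684]
tool_rot: [-3.14, -0.003, 0.747]
force: [3.2, -3.5, 5.1]
grip_width: 0.0117
```

Run:
```python
from h import *
st();print(bot.observe()["moment"])
```

```text
23.65 [0.5763 0.2585 0.0684] [-1.7991e+02 -1.6000e-01  4.2810e+01] F [ 3.2 -3.5  5.1] w 0.0117 q [-0.86  0.81  0.54  1.72 -0.57  0.77 -0.86]
[-0.67528135 -0.66488734 -0.10426898]
```

>>> move_arm(
  jaw=[230,230,230,230,230,230],
  dp=[
    [0,0.0004,0],
    [0,0,0],
    [0,0,0],
    [0,0,0],
    [0,0,0],
    [0,0,0],
  ],
  rotation=[
    [0,0,-0.03],
    [0,0,-0.045],
    [0,0,-0.045],
    [0,0,-0.045],
    [0,0,-0.045],
    [0,0,0],
  ],
)

```text
clock: 24.4
position: [0.5766, 0.2582, 0.0684]
tool_rot: [3.141, -0.004, 1.406]
force: [4.9, -2.3, 4.5]
grip_width: 0.0115
```

Run:
```python
from h import *
st();print(bot.observe()["moment"])
```

```text
24.4 [0.5766 0.2582 0.0684] [179.98  -0.21  80.59] F [ 4.9 -2.3  4.5] w 0.0115 q [-0.75  0.77  0.36  1.71 -0.39  0.73 -0.35]
[-0.63394244 -0.90072908  0.01891954]
```

>>> move_arm(
  jaw=[230,230,230,230,230,230,230,230,230,230],
  dp=[
    [0,0,0],
    [0,0,0],
    [0,0,0],
    [0,0,0],
    [0,0,0],
    [0,0,0],
    [0,0,0],
    [0,0,0],
    [0,0,0],
    [0,0,0],
  ],
  rotation=[
    [0,0,-0.045],
    [0,0,-0.047],
    [0,0,-0.047],
    [0,0,-0.047],
    [0,0,-0.047],
    [0,0,-0.047],
    [0,0,-0.047],
    [0,0,-0.047],
    [0,0,-0.04],
    [0,0,0],
  ],
)

```text
clock: 25.65
position: [0.5772, 0.2585, 0.0684]
tool_rot: [3.137, 0.0, 2.706]
force: [10.4, -0.2, 1.1]
grip_width: 0.0115
```

Run:
```python
from h import *
st();print(bot.observe()["moment"])
```

```text
25.65 [0.5772 0.2585 0.0684] [1.7975e+02 1.0000e-02 1.5505e+02] F [10.4 -0.2  1.1] w 0.0115 q [-0.53  0.73  0.02  1.7  -0.02  0.71  0.64]
[-0.3029558  -1.85722933  0.03027049]
```

>>> move_arm(
  jaw=[230,230,230,230],
  dp=[
    [-0.0007,0.0003,0],
    [0,0,0],
    [0,0,0],
    [0,0,0],
  ],
  rotation=[
    [0,0,-0.02],
    [0,0,-0.02],
    [0,0,-0.015],
    [0,0,0],
  ],
)

```text
clock: 26.15
position: [0.5773, 0.2586, 0.0684]
tool_rot: [3.138, 0.0, 2.878]
force: [5.2, -0.2, 3.2]
grip_width: 0.0117
```

Run:
```python
from h import *
st();print(bot.observe()["moment"])
```

```text
26.15 [0.5773 0.2586 0.0684] [1.7979e+02 1.0000e-02 1.6490e+02] F [ 5.2 -0.2  3.2] w 0.0117 q [-0.5   0.73 -0.03  1.7   0.02  0.71  0.77]
[-0.36515079 -1.215884    0.14572716]
```

>>> move_arm(
  jaw=[230,230,230],
  dp=[
    [0,0,0],
    [0,0,0],
    [0,0,0],
  ],
  rotation=[
    [0,0,-0.01],
    [0,0,-0.01],
    [0,0,0],
  ],
)

```text
clock: 26.52
position: [0.5773, 0.2587, 0.0684]
tool_rot: [3.138, 0.0, 2.94]
force: [6.0, -0.9, 4.2]
grip_width: 0.0114
```

Run:
```python
from h import *
st();print(bot.observe()["moment"])
```

```text
26.52 [0.5773 0.2587 0.0684] [1.7978e+02 3.0000e-02 1.6845e+02] F [ 6.  -0.9  4.2] w 0.0114 q [-0.48  0.73 -0.04  1.7   0.04  0.71  0.82]
[-0.2519914  -1.23960889 -0.427049  ]
```

>>> move_arm(
  jaw=[230,230,230],
  dp=[
    [0,0,0],
    [0,0,0],
    [0,0,0],
  ],
  rotation=[
    [0,0,-0.008],
    [0,0,-0.006],
    [0,0,0],
  ],
)

```text
clock: 26.9
position: [0.5773, 0.2587, 0.0684]
tool_rot: [3.138, 0.001, 2.983]
force: [4.9, -0.2, 5.0]
grip_width: 0.0112
```

Run:
```python
from h import *
st();print(bot.observe()["moment"])
```

```text
26.9 [0.5773 0.2587 0.0684] [1.7977e+02 3.0000e-02 1.7090e+02] F [ 4.9 -0.2  5. ] w 0.0112 q [-0.48  0.73 -0.05  1.7   0.05  0.71  0.86]
[-0.2337296  -1.16422675 -1.21954465]
```

The knob is firmly on its stop: the moment is −1.2 N m at yaw ~169–171°, and zero was expected at 167.5°. Easing slightly, letting go and backing away.

>>> move_arm(
  jaw=[230,215,200,180,150,140,140,140,140,140],
  dp=[
    [0,0,0],
    [0,0,0],
    [0,0,0],
    [0,0,0],
    [0,0,0],
    [0,0,0],
    [0,0,-0.03],
    [0,0,-0.05],
    [0,0,-0.05],
    [0,0,-0.05],
  ],
  rotation=[
    [0,0,0.006],
    [0,0,0],
    [0,0,0],
    [0,0,0],
    [0,0,0],
    [0,0,0],
    [0,0,0],
    [0,0,0],
    [0,0,0],
    [0,0,0],
  ],
)

```text
clock: 28.15
position: [0.5764, 0.258, 0.2134]
tool_rot: [3.139, -0.001, 2.969]
force: [0.3, 0.5, 0.0]
grip_width: 0.0385
```

Run:
```python
from h import *
st()
plan([((.45,.44,.25),(180,0,169),6),((.25,.58,.25),(180,0,169),4)])
```

```text
28.15 [0.5764 0.258  0.2134] [ 1.7982e+02 -3.0000e-02  1.7009e+02] F [0.3 0.5 0. ] w 0.0385 q [-0.48  0.55 -0.05  1.6   0.03  0.99  0.86]
dp [[0.0325, 0.0328, -0.0075], [0.0326, 0.0327, -0.0075], [0.0327, 0.0326, -0.0075], [0.0328, 0.0325, -0.0076], [0.0329, 0.0324, -0.0076], [0.033, 0.0323, -0.0076]] 
rot [[0.0002, 0.0, 0.001], [0.0002, 0.0, 0.001], [0.0002, 0.0, 0.001], [0.0002, 0.0, 0.001], [0.0002, 0.0, 0.001], [0.0002, 0.0, 0.001]]
dp [[0.0697, 0.0311, 0.0], [0.0697, 0.0311, 0.0], [0.0697, 0.0311, 0.0], [0.0697, 0.0311, 0.0]] 
rot [[-0.0001, 0.0, 0.0], [-0.0001, 0.0, 0.0], [-0.0001, 0.0, 0.0], [-0.0001, 0.0, 0.0]]
```

>>> move_arm(
  jaw=[140,140,140,140,140,140,140,140,140,140],
  dp=[
    [0.033,0.033,-0.0075],
    [0.033,0.033,-0.0075],
    [0.033,0.033,-0.0075],
    [0.033,0.033,-0.0075],
    [0.033,0.033,-0.0075],
    [0.033,0.033,-0.0075],
    [0.07,0.031,0],
    [0.07,0.031,0],
    [0.07,0.031,0],
    [0,0,0],
  ],
  rotation=[
    [0,0,0],
    [0,0,0],
    [0,0,0],
    [0,0,0],
    [0,0,0],
    [0,0,0],
    [0,0,0],
    [0,0,0],
    [0,0,0],
    [0,0,0],
  ],
)

```text
clock: 29.4
position: [0.29, 0.5462, 0.2489]
tool_rot: [3.138, -0.003, 2.976]
force: [0.1, -0.5, 1.1]
grip_width: 0.0386
```

Run:
```python
from h import *
st()
a=grab_frame("top");b=grab_frame("side");cv2.imwrite("pics/t6.png",a);cv2.imwrite("pics/s6.png",b)
cv2.imwrite("pics/end.png",np.vstack([np.hstack([crop(a,140,205,80,100,4),crop(b,205,180,80,100,4)]),np.hstack([cv2.resize(a,None,fx=.5,fy=.5,interpolation=cv2.INTER_AREA)[:200],cv2.resize(b,None,fx=.5,fy=.5,interpolation=cv2.INTER_AREA)[:200]])]))
t=cv2.imread("pics/top0.png");d=cv2.absdiff(a,t).max(2)>40
for n,(x0,x1,y0,y1) in dict(rack=(355,405,235,305),mallet=(440,485,205,325),shive=(284,310,228,252),glasses=(235,330,150,205),tub=(178,216,160,200),brush=(98,124,220,310),cleaner=(390,430,160,205),mat=(245,322,252,342)).items(): print(n,d[y0:y1,x0:x1].sum(),end="; ")
h=cv2.cvtColor(a,cv2.COLOR_BGR2HSV);hole=a[260:310,140:215]
```

```text
29.4 [0.29   0.5462 0.2489] [ 1.7978e+02 -1.5000e-01  1.7050e+02] F [ 0.1 -0.5  1.1] w 0.0386 q [-1.1   0.49 -0.12  1.6   0.06  1.05  0.17]
rack 0; mallet 0; shive 0; glasses 0; tub 0; brush 0; cleaner 0; mat 0;
```

View pics/end.png

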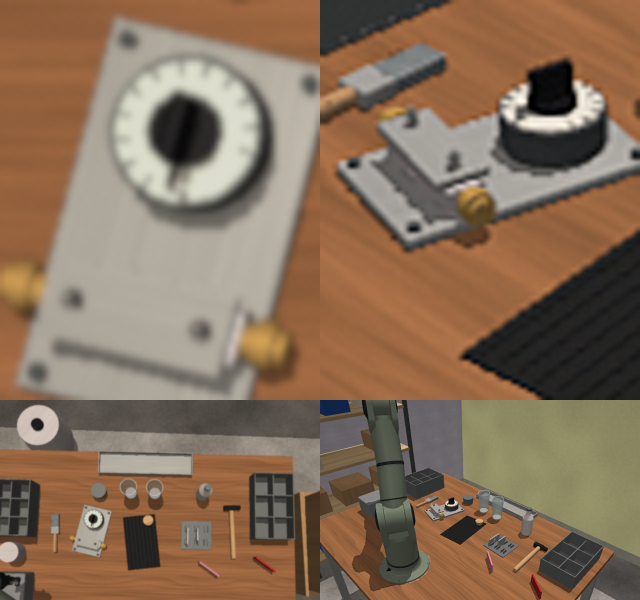

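The final view shows the plate on the seat with both studs through it. The knob's nose points towards the studs, beside the pin at crop (178,180), and the other items are unchanged. Handing in.

```bash
python3 -c "
from workcell import workorder; print(workorder.job_done())"
```

```text
the job is handed in; nothing more can be done
None
```

The job is done in the order asked and handed in at about 29.5 s on the robot clock. The system gave no verdict.

- **Plate:** I took the long two-hole plate from the rack, laid it flat on the mat and let go. I then gripped it across its width, threaded it over both studs and let go. It met the seat at TCP z = 37.4 mm (37.2 mm expected for flush), and the last pictures show both studs through it.
- **Knob:** After that I turned it anticlockwise by about 126° onto its zero stop. It resisted with up to 1.2 N m, starting near yaw 168.5° (167.5° expected), and I let go. In the last pictures its nose points to the studs, beside the pin.
- **Everything else:** Comparing the top view before and after showed no change at the other two plates, mallet, shive, glasses, tub, brush, cleaner and mat. The arm ended clear of everything.

**What did not go cleanly:**
- While I backed away from the laid plate, the hand pushed on something beside it, most likely the meter. The force read about 27 N, under the 40 N limit.
- The fingertips briefly pressed the mat with about 55 N while I was finding its height. That is over 40 N, but on the fingers rather than the gripper's body; the 120 N wrist limit was not reached.
- The two cameras disagreed with each other by about 3 mm. I used the top view and force readings for the final fit.

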